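# Park a battery pack in the free dock bay

## Robot

A 6-joint arm with a two-finger parallel gripper is mounted at the origin on a cart in front of the work surface, level with it; the furniture and walls round the work are solid. World frame = base frame: x ahead of the robot, y to its left, z up, the work surface at z = 0. Lengths are in mm, angles in rad, forces in N, time in s.
With the tool pointing down it reaches from about 300 to 775 mm from the base axis. Payload 14.6 kg.
Tool frame: the origin (TCP) lies between the finger pads; the fingertips stand 22 mm ahead of it and the grasp point (between the pads) lies 3 mm ahead of it (finger_overhang is the distance from the TCP to the fingertips, in mm); z points along the fingers, y is the direction in which the jaws open and shut (so a half turn about z gives the same grasp; the last joint's range is limited). The gripper opens to 94 mm and grips with 3 to 60 N. Pads are 16 mm wide; open, the fingers measure 119 mm over their backs; the gripper's body (75 mm by 177 mm) begins 78 mm behind the grasp point.
Start: joints at [-1.305, 0.3, 1.521, -0, 1.321, -0.067], TCP at [179.673, -519.815, 227.446] pointing down, gripper open.
Joint ranges: [-3.03, 3.03], [-0.79, 2.21], [0.23, 2.52], [-1.04, 4.18], [0, 3.07], [-2.55, 2.55]. Speed limits (rad/s): [2.22, 2.22, 2.57, 3.14, 3.14, 3.14].

## Interface

Orientations are given as [roll, pitch, yaw] about the fixed x, y, z axes, in that order (R = Rz(yaw) Ry(pitch) Rx(roll)).
In Python, from cell import * gives the robot as it stands.
- The arm moves only by the tool jog_arm, never from a script. Its argument "increments" is a list of rows, each a list of 7 numbers: the shift along the tool's x, y, z in cm, then the turn, a rotation vector about the tool's x, y, z in degrees, then the finger opening in cm, from 0 to 9.4. In form: [[x, y, z, wx, wy, wz, grip], ...]. A call has 1 to 20 rows; each row shifts and turns the commanded pose from where the row before left it, along the tool's axes as they then stand; what a row does not reach is not made up. A row lasts 1/8 s, in which the tool goes at most 62.5 mm and 10.7 degrees, less where a joint would pass 70% of its speed; a pose out of reach is approached as far as the arm can. A call is refused whole if a number of a shift passes 6.25 or a number of a turn 10.7, either way. A call with a gripper value outside its range is refused whole. The fingers move at their own pace and stop on an object; "squeeze" is the grip in N (left out, the last holds). Time passes only in rows, so rows that do not move let the fingers close. It gives the time, the measured TCP pose, the force and the opening at its end, in the units of the state.
- read_state(): the state, without advancing time (a new reading comes with each control period).
- camera(name): name is "side" or "top" or "wrist"; returns a dict with "image" (400x640x3 uint8, red, green, blue), "K" (3x3 intrinsics, pixels), "rvec" (rotation vector, rad) and "tvec" (3), from world to camera coordinates, as OpenCV has them. Camera axes: x right, y down, z forward; pixel columns grow to the right and rows downward; lengths in mm; the calibration is good to about 2 mm. A picture is of the moment at which its call begins. There is no depth.
- sign_off(): hands the job in, once; it reports no verdict.
Trained networks look in a picture, given as the dict that the camera call returned (one of the last four; its "shot" number tells which), for a name from the list of things; names that differ only in an ending like _2 or _b are one class to them, and where a whole thing is asked for, a point or a joint stands for the part that bears it (a point fixed in the world has none). Each returns a list of dicts, best first, with "conf" (0 to 1); they miss things now and then, are a little off and sometimes report something else, mostly with a low value. They report only what shows in the picture. A call takes as long as a camera call. They do not tell look-alikes from the thing itself.
- recognise(picture, name): "centre" ([x, y, z] in mm, in the coordinates of the camera as it stood for that picture, good to about 4 mm: the middle of the surface that is visible of it).
- regions_of(picture, name): "mask" (400x640 bool, what is visible of it).
The state is a dict: "clock": time; "joints": joint angles; "qd": joint speeds; "effort": joint torques, N m; "eef_pos": TCP position; "eef_rot": TCP orientation; "wrist_force": force on the tool from outside, world axes, zero at the start; "moment": the same for the moment, N m; "finger_gap": finger opening in mm.
Only numpy, scipy, OpenCV 4.12 (cv2) and the standard library are available. Lean on these libraries where they do the work, as an engineer would, in place of code of your own. Each camera call takes 0.05 s, during which the arm holds its last target.

## Task

Slide the cordless-tool battery pack along the bench into the one empty bay of the three-bay parking dock, until it is fully home: square against the stop rail at the back, with the bay's yellow spring catch popped up again behind it. Push it gently and keep it flat on the bench, and do not touch the screw jar and the drink can parked in the other bays; leave the pencil lying where it is.

Things in the scene. Friction and masses are not known exactly. Their poses are not given: they have to be found in the camera images.
- battery_pack: Black cordless-tool battery pack, contacts up. Body 113 mm long (its x), 76 mm wide (its y), 42 mm high, with a narrower contact rail on top, 60 mm high. Origin at the centre of its underside. 0.4 to 0.8 kg. Starts in front of the dock, long side towards the robot (its x within 0.12 rad of world y); is parked with a long side flat on the stop rail, either way round
- dock: Grey parking dock, 350 mm wide, fixed on the bench, axes parallel to the world's, open to the robot (-x). Three bays side by side in y at 115 mm pitch on a flush plate (no step), parted by white lines, no walls. A fixed black screen foot stands about 20 mm beyond either end. Origin at bench level, in the middle, on the nominal line of the stop rail's front face
- bay_left (a point): Middle of the left (+y) bay, at bench level on the nominal line of the stop rail's front face; x points into the bay, y along the rail. The rail, a fixed grey bar over all bays, 35 mm high and 10 mm thick, is clamped up to 6 mm nearer or farther than this line, differently every time and not reported: feel for it
- bay_middle (a point): The same point of the middle bay
- bay_right (a point): The same point of the right (-y) bay
- catch_left (a joint): Spring catch in the middle of the left bay's mouth: yellow wedge 24 mm wide, 6 mm high, ramp to the robot, upright face to the rail and 80 mm before the rail's true front face; the ramp starts 14 mm before that face. Value: how far it is pressed down, m; 0 up, 0.006 flush with the bench (pack on it). About 1 N presses it; it springs up behind the pack once the pack is past
- catch_middle (a joint): The same catch in the middle bay
- catch_right (a joint): The same catch in the right bay
- screw_jar: Clear jar of screws with a red lid, 61 mm in diameter, 85 mm high, standing in one of the bays within 10 mm of its middle line. Origin at the centre of its underside. Not to be touched
- drink_can: Drink can, 66 mm in diameter, 115 mm high, standing in another of the bays within 10 mm of its middle line. Origin at the centre of its underside. Not to be touched
- pencil: Red flat carpenter's pencil, 166 mm long (its y), 15 mm wide, 7 mm high, lying on the bench to the left of the work. Origin at the centre of its underside. To be left where it is
Mind the look-alikes: they are no part of the job. What is meant by the battery_pack is not green or turquoise, and is the larger of those in its own colour.

How it is judged (in metres and radians):
On the way:
1. the pack slides over a bay's spring catch and presses it down (value of joint any of catch_left, catch_middle, catch_right above 0.004 m), for 0.1 s.
At the end, for the whole second after the job is handed in: The pack lies flat and at rest in the empty bay, its centre within 20 mm of the bay's middle line, its long side parallel to the rail within 0.08 rad, and the bay's catch is up again (pressed less than 2 mm) between the pack and the robot (((x of battery_pack in the frame of bay_left between -0.06 and 0 m and y of battery_pack in the frame of bay_left between -0.02 and 0.02 m and value of joint catch_left below 0.002 m) or (x of battery_pack in the frame of bay_middle between -0.06 and 0 m and y of battery_pack in the frame of bay_middle between -0.02 and 0.02 m and value of joint catch_middle below 0.002 m) or (x of battery_pack in the frame of bay_right between -0.06 and 0 m and y of battery_pack in the frame of bay_right between -0.02 and 0.02 m and value of joint catch_right below 0.002 m)) and angle between the x axis of battery_pack and the y axis of dock, either way round below 0.08 rad and angle between battery_pack's own z axis and vertical below 0.04 rad and height (world z) of battery_pack below 0.004 m and linear speed of battery_pack below 0.01 m/s); the robot touches nothing.
It fails at once if the screw jar is touched or moved (contact force between screw_jar and battery_pack above 0.3 N or contact force between screw_jar and the fingers above 0.3 N or contact force between screw_jar and the arm above 0.3 N or distance of screw_jar from where it was at the start of the episode above 0.01 m).
It fails at once if the drink can is touched or moved (contact force between drink_can and battery_pack above 0.3 N or contact force between drink_can and the fingers above 0.3 N or contact force between drink_can and the arm above 0.3 N or distance of drink_can from where it was at the start of the episode above 0.01 m).
It fails at once if the pencil is moved by more than 15 mm (distance of pencil from where it was at the start of the episode above 0.015 m).
It fails at once if the pack is lifted off the bench by more than 15 mm or tipped by more than 0.25 rad (height (world z) of battery_pack above 0.015 m or angle between battery_pack's own z axis and vertical above 0.25 rad).
It fails at once if the pack is shoved with more than 45 N (contact force between battery_pack and the fingers above 45 N).
It also fails if it takes over 61 s, if anything falls off the work surface, if the arm or the gripper's body presses on something with over 40 N, if the wrist force passes 120 N, or if a joint passes its speed limit or range.

## Working session

There is one attempt and no reset: what is moved stays moved. The work goes in short steps, Python scripts to look and compute and a tool call to move; the robot and the scene stay as the last step left them, time stands still between calls to the robot, and variables do not carry over. Pictures are saved under pics/ and viewed, and the job is handed in when it is done.

Besides the shell and the picture viewer there is one more tool, called in YAML: its name, and indented under it one key for each argument. jog_arm: Moves the arm, as the interface text tells. Its arguments: {"type":"object","properties":{"increments":{"type":"array"},"squeeze":{"type":"number"}},"required":["increments"]}

```bash
mkdir -p pics; ls; python3 - <<'E'
from cell import *
import cv2,numpy as np
s=read_state();print({k:np.round(v,3) for k,v in s.items()})
for n in("top","side"):
    c=camera(n);cv2.imwrite(f"pics/{n}0.png",c["image"][:,:,::-1]);print(n,c["K"].tolist(),c["rvec"],c["tvec"],c["shot"])
E
```

```text
pics
{'clock': np.float64(0.0), 'joints': array([-1.305,  0.3  ,  1.522,  0.   ,  1.321, -0.067]), 'qd': array([-0.002,  0.001, -0.001,  0.   , -0.   ,  0.001]), 'effort': array([-0.0000e+00, -5.3181e+01, -3.5274e+01,  7.1000e-02,  2.4000e-02,
       -0.0000e+00]), 'eef_pos': array([ 179.611, -519.585,  226.883]), 'eef_rot': array([-3.14 , -0.   ,  0.333]), 'wrist_force': array([ 0.621, -0.098,  0.735]), 'moment': array([ 0.019, -0.009, -0.031]), 'finger_gap': np.float64(93.905)}
top [[361.66059103376165, 0.0, 320.9975236775795], [0.0, 361.66059103376165, 197.00378489613777], [0.0, 0.0, 1.0]] [ 2.13393267 -2.10366446  0.18865837] [ 59.2176152  501.73967621 974.27322648] 1
side [[503.62988167086525, 0.0, 315.7007021406929], [0.0, 503.62988167086525, 197.15365294372745], [0.0, 0.0, 1.0]] [ 0.77753949 -2.47872808  1.23554379] [ 445.83931651  171.75071228 1263.47990312] 2
```

View pics/top0.png

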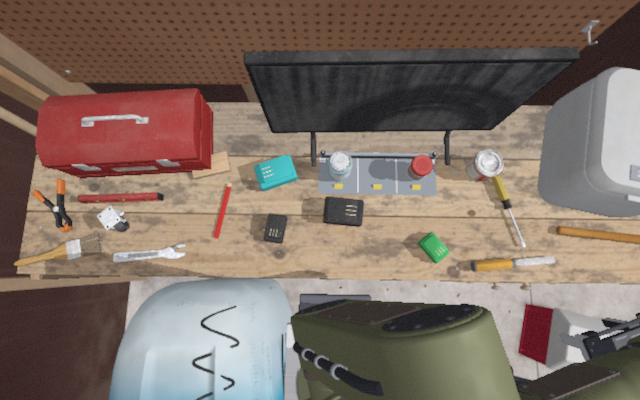

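View pics/side0.png

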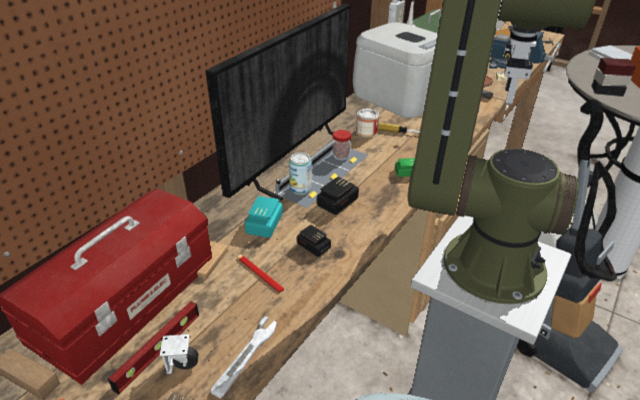

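The top view shows these packs: turquoise (276,172), green (434,247), small black (275,228) and large black (344,211). The large black one fits: it is the larger of the two black packs, in front of the dock, with its long side to the robot. The can stands in the left bay (340,163) and the jar in the right (421,167), so the middle bay (catch at 377,187) is empty.

```bash
cat > h.py <<'E'
from cell import *
import cv2,numpy as np
def RT(c): return cv2.Rodrigues(np.array(c["rvec"],float))[0],np.array(c["tvec"],float).ravel()
def ray(c,uv,z):
    R,t=RT(c);d=R.T@np.linalg.inv(c["K"])@np.array([uv[0],uv[1],1.]);o=-R.T@t
    return o+d*(z-o[2])/d[2]
def w(c,p): R,t=RT(c);return R.T@(np.array(p)-t)
def px(c,P): return cv2.projectPoints(np.array(P,float).reshape(-1,3),np.array(c["rvec"],float),np.array(c["tvec"],float),np.array(c["K"],float),None)[0].reshape(-1,2)
E
python3 - <<'E'
from h import *
for n in("top","side"):
    c=camera(n);R,t=RT(c);print(n,"cam at",(-R.T@t).round())
    for k in("battery_pack","dock","screw_jar","drink_can","pencil","catch_middle"):
        for d in recognise(c,k)[:5]: print(k,round(d["conf"],2),w(c,d["centre"]).round(),px(c,w(c,d["centre"])).round())
    x0,y0,x1,y1=(230,120,460,260) if n=="top" else (230,100,430,260)
    cv2.imwrite(f"pics/{n}crop.png",cv2.resize(c["image"][y0:y1,x0:x1,::-1],None,fx=3.4,fy=3.4,interpolation=cv2.INTER_CUBIC))
E
```

```text
top cam at [ 311.   55. 1051.]
battery_pack 0.92 [415. 194.  43.] [[275. 227.]]
battery_pack 0.83 [567. 199.  62.] [[274. 172.]]
battery_pack 0.82 [ 365. -246.   44.] [[433. 247.]]
battery_pack 0.81 [455.   5.  58.] [[343. 213.]]
battery_pack 0.5 [561. -99.  -2.] [[377. 181.]]
dock 0.92 [559. -95.   1.] [[376. 181.]]
screw_jar 0.76 [ 581. -206.   82.] [[420. 167.]]
drink_can 0.81 [579.  16. 108.] [[340. 165.]]
pencil 0.8 [464. 355.   9.] [[222. 211.]]
side cam at [-148.  999.  897.]
battery_pack 0.85 [559. 229.  44.] [[261. 219.]]
battery_pack 0.76 [449.  28.  44.] [[337. 196.]]
battery_pack 0.74 [405. 212.  30.] [[313. 241.]]
battery_pack 0.68 [ 370. -229.   32.] [[403. 167.]]
screw_jar 0.74 [ 578. -191.   58.] [[341. 145.]]
screw_jar 0.57 [448.  28.  43.] [[338. 196.]]
drink_can 0.71 [570.  38.  77.] [[300. 174.]]
drink_can 0.25 [ 564. -101.    3.] [[328. 173.]]
pencil 0.82 [460. 359.   6.] [[260. 273.]]
```

View pics/topcrop.png

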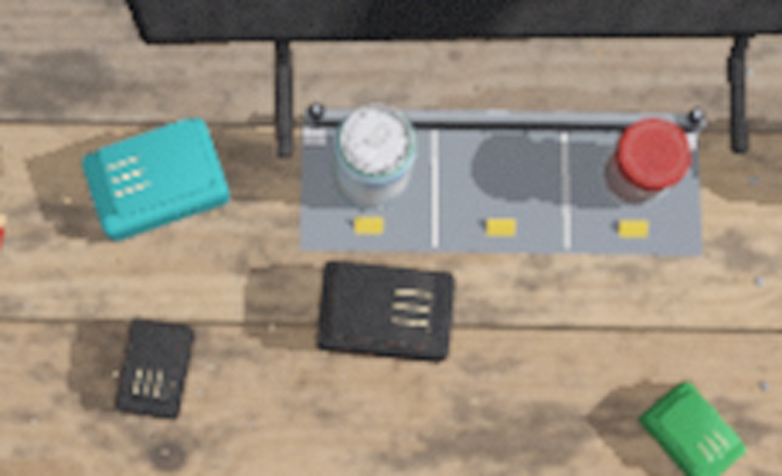

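View pics/sidecrop.png

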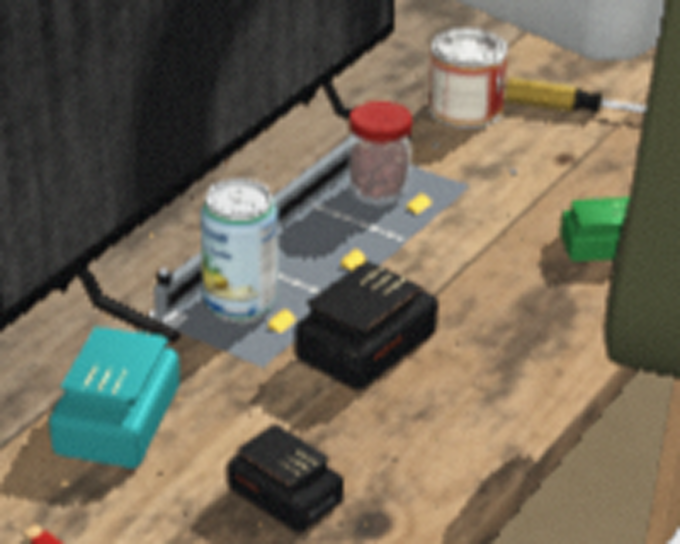

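```bash
python3 - <<'E'
from h import *
from scipy.optimize import minimize
c=camera("top")
f=lambda p,z:ray(c,(230+p[0]/3.4,120+p[1]/3.4),z).round(1)
for n,p in dict(line1=(435,200),line2=(567,200),left=(301,245),right=(702,252),catchm=(501,235),catchl=(369,235),catchr=(634,237)).items(): print(n,f(p,0))
print("railtop front L/R",f((420,123),35),f((600,126),35))
print("can top",f((376,140),115),"jar top",f((654,152),85))
print("screen edge if z=100",f((300,40),100),f((300,40),200))
m=None;best=None
for cam in("top","side"):
    c=camera(cam)
    for d in regions_of(c,"battery_pack"):
        mm=d["mask"];ys,xs=np.nonzero(mm);print(cam,round(d["conf"],2),xs.mean().round(1),ys.mean().round(1),mm.sum())
        t=(344,211) if cam=="top" else (337,196)
        if abs(xs.mean()-t[0])<10 and abs(ys.mean()-t[1])<10: np.save(f"m_{cam}.npy",mm)
    import pickle;pickle.dump({k:c[k] for k in("K","rvec","tvec")},open(f"c_{cam}.pkl","wb"))
def box(x,y,a):
    P=[]
    for L,W,z in((56.5,38,0),(56.5,38,42),(50,30,60)):
        for s in(-1,1):
            for q in(-1,1):
                ca,sa=np.cos(a),np.sin(a);P.append([x+ca*s*L-sa*q*W,y+sa*s*L+ca*q*W,z])
    return np.array(P)
def rend(c,p,S=4):
    h=cv2.convexHull((px(c,box(*p))*S+ (S-1)/2).astype(np.float32)).astype(np.int32)
    im=np.zeros((400*S,640*S),np.uint8);cv2.fillConvexPoly(im,h,255);return cv2.resize(im,(640,400),interpolation=cv2.INTER_AREA)/255.
for use in(("top",),("side",),("top","side")):
    M=[(pickle.load(open(f"c_{n}.pkl","rb")),np.load(f"m_{n}.npy").astype(float)) for n in use]
    cost=lambda v:sum(np.abs(rend(c,(v[0],v[1],v[2]/100))-m).sum() for c,m in M)
    best=min((minimize(cost,(455,5,a),method="Nelder-Mead",options=dict(initial_simplex=[(455,5,a),(465,5,a),(455,15,a),(455,5,a+5)])) for a in(147,157,167)),key=lambda r:r.fun)
    print(use,best.x,best.fun)
E
```

```text
line1 [566.5 -42.5   0. ]
line2 [ 568.  -158.1    0. ]
left [524.6  74.5   0. ]
right [ 523.1 -274.1    0. ]
catchm [535.9 -99.9   0. ]
catchl [534.3  15.2   0. ]
catchr [ 535.6 -215.6    0. ]
railtop front L/R [625.8 -26.6  35. ] [ 625.  -180.8   35. ]
can top [586.6  14.5 115. ] jar top [ 588.2 -212.3   85. ]
screen edge if z=100 [674.8  76.2 100. ] [636.5  74.  200. ]
top 0.96 274.7 228.0 553
top 0.81 342.5 211.7 1053
top 0.61 432.5 247.9 525
side 0.95 313.2 240.9 691
side 0.9 263.2 216.9 1143
side 0.75 403.8 167.6 320
side 0.73 336.7 195.2 1067
('top',) [462.95853757   4.82111632 149.3697092 ] 90.42352941176472
('side',) [464.88176192   2.03995383 159.04955528] 167.54509803921567
('top', 'side') [464.15965606   4.56443991 154.67858615] 288.4823529411765
```

jog_arm:
  increments:
    - [0,0,0,0,0,-10.1,9.4]
    - [0,0,0,0,0,-10.1,9.4]
    - [0,0,0,0,0,-10.1,9.4]
    - [0,0,0,0,0,-10.1,9.4]
    - [0,0,0,0,0,-10.1,9.4]
    - [0,0,0,0,0,-10.1,9.4]
    - [0,0,0,0,0,-10.1,9.4]
    - [3.5,1.9,0,0,0,0,9.4]
    - [3.5,1.9,0,0,0,0,9.4]
    - [3.5,1.9,0,0,0,0,9.4]
    - [3.5,1.9,0,0,0,0,9.4]
    - [3.5,1.9,0,0,0,0,9.4]
    - [3.5,1.9,0,0,0,0,9.4]
    - [3.5,1.9,0,0,0,0,9.4]
    - [3.5,1.9,0,0,0,0,9.4]
    - [3.5,1.9,0,0,0,0,9.4]
    - [3.5,1.9,0,0,0,0,9.4]
    - [3.5,1.9,0,0,0,0,9.4]
    - [3.5,1.9,0,0,0,0,9.4]
    - [3.5,1.9,0,0,0,0,9.4]
  squeeze: 8

```text
clock: 3.55
eef_pos: [429.0, -64.6, 227.6]
eef_rot: [3.141, 0.0, 1.567]
wrist_force: [0.9, -1.0, 0.3]
finger_gap: 94.0
```

```bash
python3 - <<'E'
from h import *
c=camera("wrist");R,t=RT(c);print((-R.T@t).round(),R.T[:,2].round(2))
im=c["image"][:,:,::-1].copy();cv2.imwrite("pics/wrist1.png",im)
for k in("battery_pack","drink_can","screw_jar","catch_middle"):
    for d in recognise(c,k)[:3]: print(k,round(d["conf"],2),w(c,d["centre"]).round(),px(c,w(c,d["centre"])).round())
E
```

```text
[430.   8. 383.] [ 0.   -0.25 -0.97]
battery_pack 0.85 [ 378. -223.   27.] [[281. 301.]]
battery_pack 0.7 [460.   6.  56.] [[348. 124.]]
drink_can 0.8 [572.  15. 110.] [[483. 113.]]
catch_middle 0.77 [546. -94.   4.] [[409. 203.]]
```

View pics/wrist1.png

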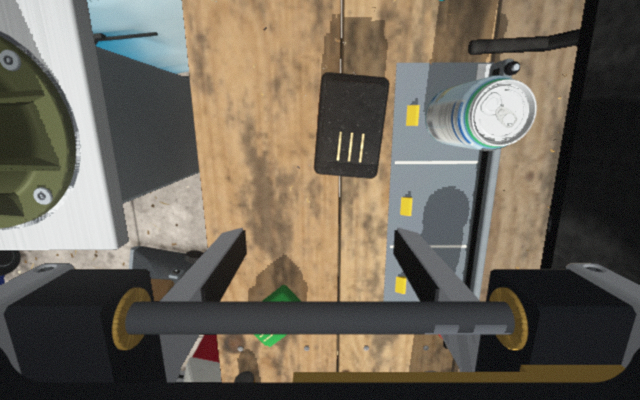

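The wrist view (right is +x, up is +y) shows the large black pack at (350,124), the middle-bay catch at (406,207), and white lines at v≈162 and v≈247. I'll enlarge this to confirm the pack and measure.

```bash
python3 - <<'E'
from h import *
c=camera("wrist")
im=c["image"][50:270,300:540,::-1];cv2.imwrite("pics/w1c.png",cv2.resize(im,None,fx=2.7,fy=2.7,interpolation=cv2.INTER_CUBIC))
E
```

```text
(no output)
```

View pics/w1c.png

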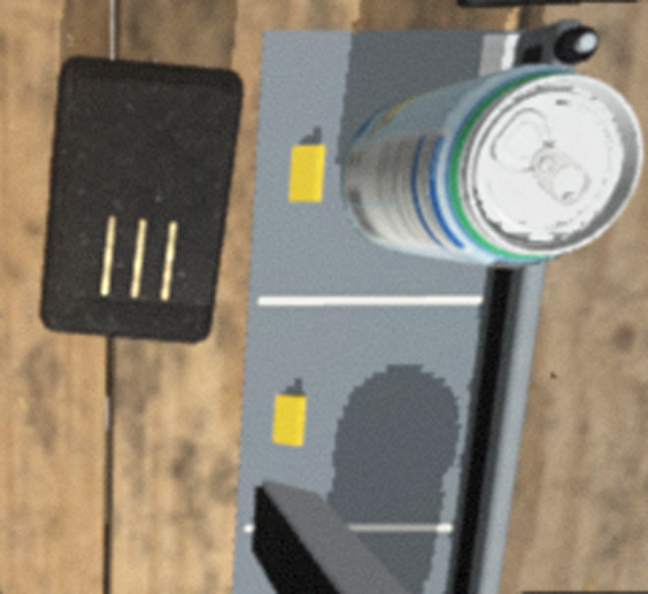

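```bash
python3 - <<'E'
from h import *
c=camera("wrist")
f=lambda p,z:ray(c,(300+p[0]/2.7,50+p[1]/2.7),z).round(1)
P=np.array([f(p,42) for p in((62,58),(243,70),(208,342),(42,328))]);print(P,P.mean(0))
for a,b in((0,1),(1,2),(2,3),(3,0)): d=P[b]-P[a];print(np.hypot(*d[:2]).round(1),np.degrees(np.arctan2(d[1],d[0])).round(2))
print("lines",f((370,300),0),f((348,527),0))
print("catch m",[f(p,6) for p in((274,395),(307,395),(274,445),(305,445))], "x face",f((306,420),6))
print("catch l",f((307,173),0),f((325,173),6))
print("rail bottom",f((486,330),0),f((470,420),0),f((458,500),0)); print("rail top front",f((512,330),35),f((497,420),35),f((483,500),35))
print("can top L/R/T/B",f((466,160),115),f((640,160),115),f((555,72),115),f((555,262),115))
E
```

```text
[[433.1  58.1  42. ]
 [503.8  53.4  42. ]
 [494.8 -54.1  42. ]
 [424.4 -47.8  42. ]] [464.025   2.4    42.   ]
70.9 -3.8
107.9 -94.79
70.7 174.89
106.3 85.3
lines [578.3 -41.9   0. ] [ 577.9 -156.6    0. ]
catch m [array([534.4, -86.2,   6. ]), array([550.1, -86.3,   6. ]), array([ 536. , -111.1,    6. ]), array([ 551. , -111.2,    6. ])] x face [550.6 -98.6   6. ]
catch l [544.4  15.7   0. ] [550.6  15.5   6. ]
rail bottom [634.7 -56.4   0. ] [ 632.7 -100.7    0. ] [ 631.9 -142.3    0. ]
rail top front [627.2 -50.7  35. ] [626.1 -91.   35. ] [ 624.7 -128.8   35. ]
can top L/R/T/B [559.6  16.5 115. ] [614.5  16.2 115. ] [583.8  42.2 115. ] [592.5 -15.5 115. ]
```

jog_arm:
  increments:
    - [3.35,1.75,0,0,0,0,9.4]
    - [3.35,1.75,0,0,0,0,9.4]
    - [0,0,0,0,0,4.8,9.4]
    - [0,0,4,0,0,0,9.4]
    - [0,0,4,0,0,0,9.4]
    - [0,0,3,0,0,0,9.4]
    - [0,0,0,0,0,0,9.4]

```text
clock: 4.78
eef_pos: [462.8, 0.3, 116.2]
eef_rot: [-3.138, 0.0, 1.482]
wrist_force: [-0.1, -0.1, 0.1]
finger_gap: 94.3
```

```bash
python3 - <<'E'
from h import *
print(read_state()["eef_pos"],read_state()["eef_rot"])
c=camera("wrist");cv2.imwrite("pics/w2.png",c["image"][:,:,::-1])
E
```

```text
[4.62775109e+02 3.43829460e-01 1.16192910e+02] [-3.13808515e+00  9.33994778e-05  1.48176078e+00]
```

View pics/w2.png

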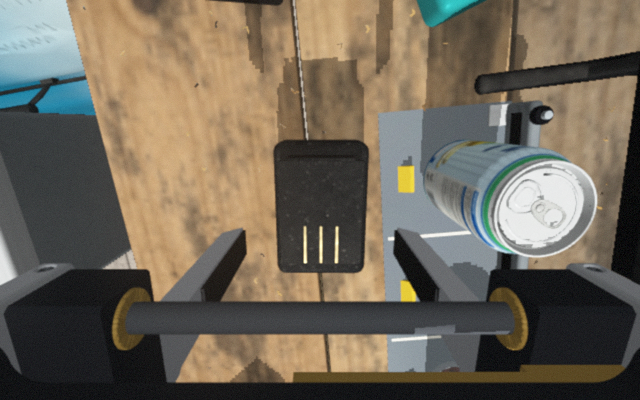

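The pack (275–368 × 140–272) sits square and centred between the fingers (245 / 395). Next I go down and close gently.

jog_arm:
  increments:
    - [0,0,2.5,0,0,0,9.4]
    - [0,0,2.5,0,0,0,9.4]
    - [0,0,1.8,0,0,0,9.4]
    - [0,0,0,0,0,0,8.5]
    - [0,0,0,0,0,0,8.0]
    - [0,0,0,0,0,0,7.4]
    - [0,0,0,0,0,0,7.0]
    - [0,0,0,0,0,0,7.0]
    - [0,0,0,0,0,0,7.0]
  squeeze: 8

```text
clock: 5.95
eef_pos: [464.0, 1.0, 50.5]
eef_rot: [3.141, 0.0, 1.483]
wrist_force: [-3.7, -0.8, 8.6]
finger_gap: 75.2
```

jog_arm:
  increments:
    - [0,0,-0.1,0,0,0,7.0]
    - [0,0,0,0,0,0,7.0]

```text
clock: 6.2
eef_pos: [463.7, 1.1, 50.5]
eef_rot: [3.142, -0.0, 1.483]
wrist_force: [-0.6, -0.8, -1.7]
finger_gap: 74.9
```

```bash
python3 - <<'E'
from h import *
s=read_state();print(s["eef_pos"],s["wrist_force"],s["moment"],s["finger_gap"])
c=camera("side");cv2.imwrite("pics/s2.png",cv2.resize(c["image"][100:260,230:430,::-1],None,fx=3.4,fy=3.4))
E
```

```text
[463.73300613   1.05031845  50.50831517] [-0.58537733 -0.83275762 -1.67428868] [-0.14414174 -0.06046673  0.00688694] 74.91274038536157
```

View pics/s2.png

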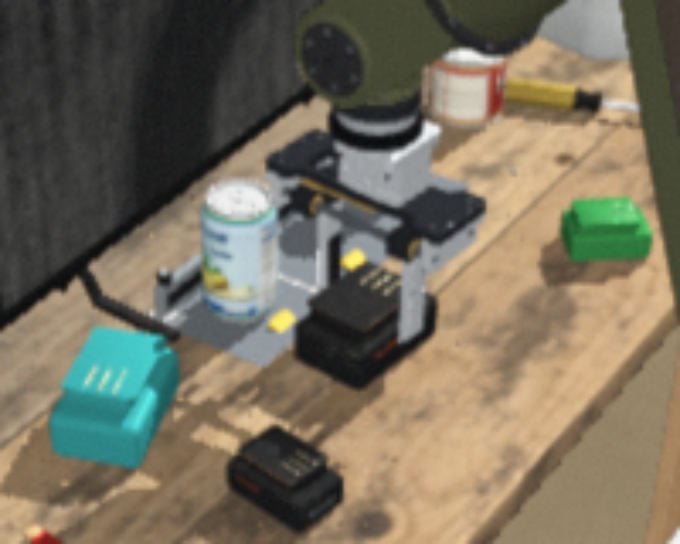

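jog_arm:
  increments:
    - [0,0,0,0,0,-2.5,7.0]
    - [0,0,0,0,0,-2.5,7.0]
    - [-0.5,0,0,0,0,0,7.0]
    - [-0.9,0,0,0,0,0,7.0]
    - [-0.9,0,0,0,0,0,7.0]
    - [-0.9,0,0,0,0,0,7.0]
    - [-0.9,0,0,0,0,0,7.0]
    - [-0.9,0,0,0,0,0,7.0]
    - [-0.9,0,0,0,0,0,7.0]
    - [-0.9,0,0,0,0,0,7.0]
    - [-0.9,0,0,0,0,0,7.0]
    - [-0.9,0,0,0,0,0,7.0]
    - [-0.9,0,0,0,0,0,7.0]
    - [-0.5,0,0,0,0,0,7.0]
    - [-0.1,0,0,0,0,0,7.0]
    - [0,0,0,0,0,0,7.0]

```text
clock: 8.25
eef_pos: [463.8, -100.2, 50.5]
eef_rot: [3.141, 0.001, 1.57]
wrist_force: [-0.4, -2.2, 1.4]
finger_gap: 75.1
```

```bash
python3 - <<'E'
from h import *
s=read_state();print(s["eef_pos"],s["wrist_force"],s["finger_gap"])
for n in("wrist","top"):
    c=camera(n);im=c["image"][:,:,::-1]
    if n=="top": im=cv2.resize(im[120:260,230:460],None,fx=3.4,fy=3.4)
    cv2.imwrite(f"pics/{n}3.png",im)
E
```

```text
[ 463.77224893 -100.17057415   50.49379593] [-0.42576157 -2.23253167  1.37287862] 75.09920826878543
```

View pics/wrist3.png

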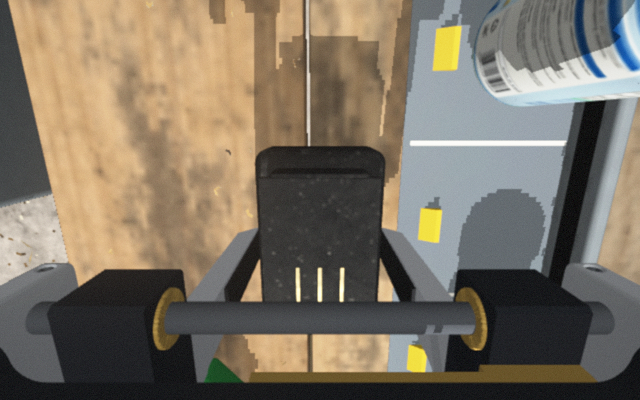

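View pics/top3.png

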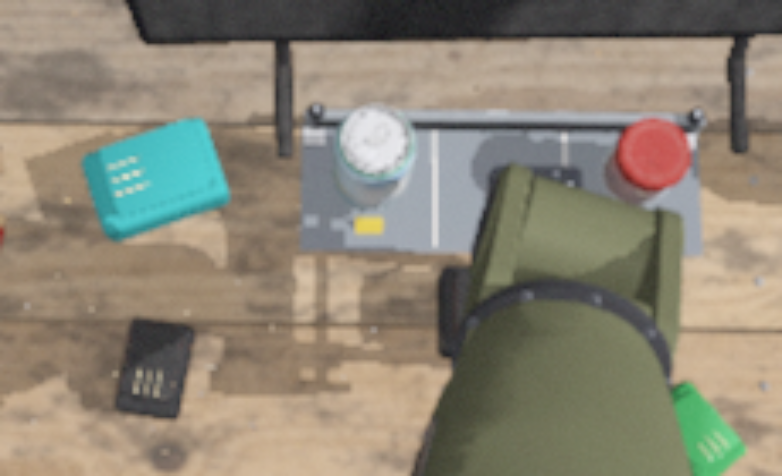

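```bash
python3 - <<'E'
from h import *
c=camera("wrist")
print("pack +y edge",ray(c,(265,150),42),ray(c,(378,149),42),"at z=35",ray(c,(320,148),35))
print("line",ray(c,(485,143),0),"catch",ray(c,(420,224),6),ray(c,(441,224),6),"catchL",ray(c,(447,48),6))
print("rail",ray(c,(553,230),0),ray(c,(578,230),35))
E
```

```text
pack +y edge [434.94518345 -42.01940923  42.        ] [495.80144069 -41.51686131  42.        ] at z=35 [464.5895785  -41.53260044  35.        ]
line [575.75424554 -41.07647585   0.        ] catch [534.69512657 -96.47491675   6.        ] [549.40909287 -96.48627965   6.        ] catchL [541.61383928  15.94827675   6.        ]
rail [ 633.73399239 -103.19999381    0.        ] [620.0017858  -90.40033682  35.        ]
```

jog_arm:
  increments:
    - [0,0,0,0,0,0,9.4]
    - [0,0,0,0,0,0,9.4]
    - [0,0,0,0,0,0,9.4]
    - [0,0,-2,0,0,0,9.4]
    - [0,0,-3,0,0,0,9.4]
    - [0,0,-3,0,0,0,9.4]
    - [0,-2.6,0,0,0,0,9.4]
    - [0,-2.6,0,0,0,0,9.4]
    - [0,-2.6,0,0,0,0,9.4]
    - [0,0,0,0,0,10,7]
    - [0,0,0,0,0,10,7]
    - [0,0,0,0,0,10,7]
    - [0,0,0,0,0,10,7]
    - [0,0,0,0,0,10,7]
    - [0,0,0,0,0,10,7]
    - [0,0,0,0,0,10,7]
    - [0,0,0,0,0,10,7]
    - [0,0,0,0,0,10,7]
    - [0,0,0,0,0,0,7]

```text
clock: 10.78
eef_pos: [385.7, -99.9, 130.4]
eef_rot: [-3.142, 0.0, 0.001]
wrist_force: [-0.7, 0.3, 0.1]
finger_gap: 69.6
```

```bash
python3 - <<'E'
from h import *
s=read_state();print(s["eef_pos"],s["wrist_force"],s["finger_gap"])
c=camera("wrist");R,t=RT(c);print((-R.T@t).round());cv2.imwrite("pics/w4.png",c["image"][:,:,::-1])
c=camera("side");cv2.imwrite("pics/s4.png",cv2.resize(c["image"][100:260,230:430,::-1],None,fx=3.4,fy=3.4))
E
```

```text
[385.6867102  -99.88416753 130.43847391] [-0.69809789  0.28496082  0.06445454] 69.63150212333953
[ 459. -100.  286.]
```

View pics/w4.png

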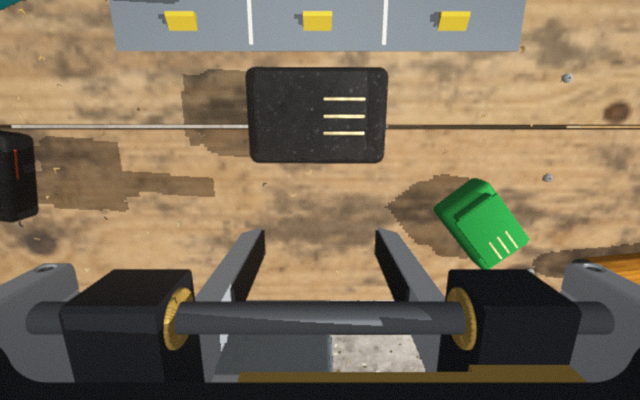

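View pics/s4.png

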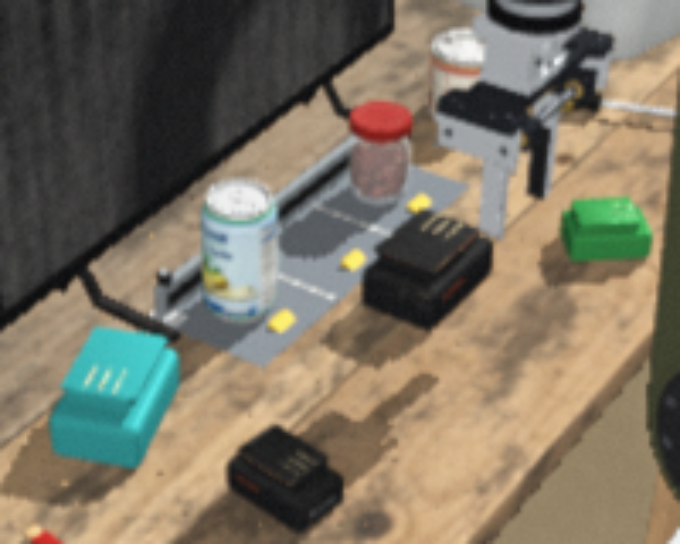

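jog_arm:
  increments:
    - [0,0,3,0,0,0,7]
    - [0,0,3,0,0,0,7]
    - [0,0,2.3,0,0,0,7]
    - [0.8,0,0,0,0,0,7]
    - [0.8,0,0,0,0,0,7]
    - [0.8,0,0,0,0,0,7]
    - [0.4,0,0,0,0,0,7]
    - [0.4,0,0,0,0,0,7]
    - [0.4,0,0,0,0,0,7]
    - [0.4,0,0,0,0,0,7]
    - [0.4,0,0,0,0,0,7]
    - [0.4,0,0,0,0,0,7]

```text
clock: 12.38
eef_pos: [433.3, -99.9, 47.4]
eef_rot: [-3.141, 0.001, -0.0]
wrist_force: [-5.2, 0.3, 4.7]
finger_gap: 70.0
```

```bash
python3 - <<'E'
from h import *
c=camera("wrist");cv2.imwrite("pics/w5.png",c["image"][:,:,::-1])
E
```

```text
(no output)
```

View pics/w5.png

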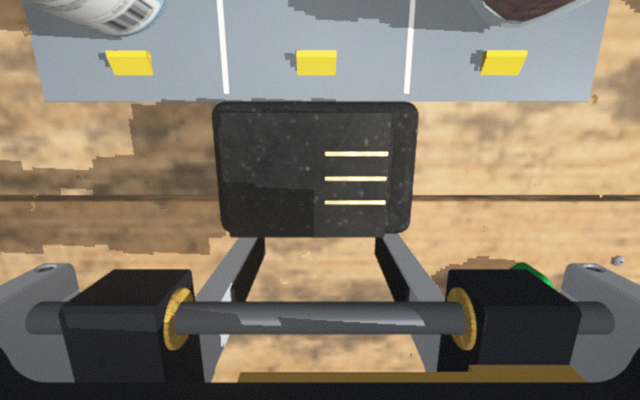

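The pack (213–418) is centred on the catch (316), square, and pushed with about 5 N. I'll keep pushing.

jog_arm:
  increments:
    - [0.5,0,0,0,0,0,7]
    - [0.5,0,0,0,0,0,7]
    - [0.5,0,0,0,0,0,7]
    - [0.5,0,0,0,0,0,7]
    - [0.5,0,0,0,0,0,7]
    - [0.5,0,0,0,0,0,7]
    - [0.5,0,0,0,0,0,7]
    - [0.5,0,0,0,0,0,7]
    - [0.5,0,0,0,0,0,7]
    - [0.5,0,0,0,0,0,7]

```text
clock: 13.68
eef_pos: [484.1, -100.0, 47.5]
eef_rot: [3.142, -0.0, -0.001]
wrist_force: [-1.4, -0.0, -0.9]
finger_gap: 70.0
```

```bash
python3 - <<'E'
from h import *
c=camera("wrist");cv2.imwrite("pics/w6.png",c["image"][:,:,::-1])
c=camera("side");cv2.imwrite("pics/s6.png",cv2.resize(c["image"][100:260,230:430,::-1],None,fx=3.4,fy=3.4))
E
```

```text
(no output)
```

View pics/w6.png

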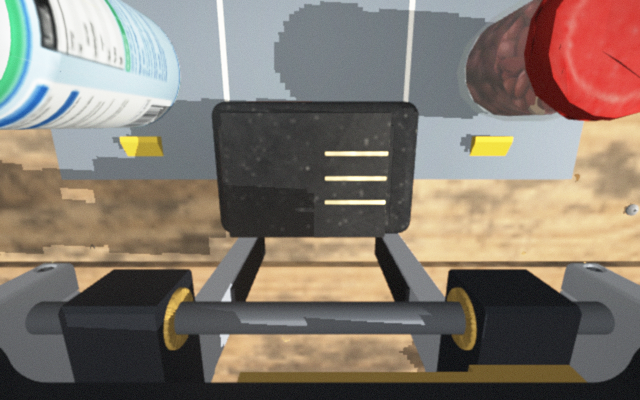

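View pics/s6.png

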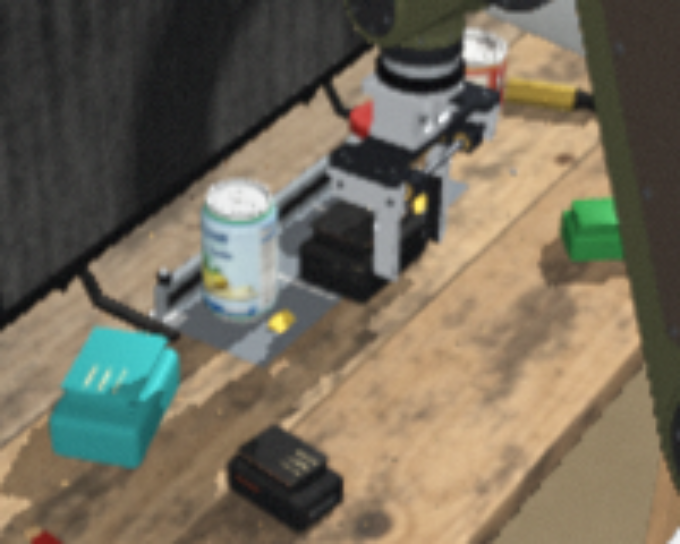

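jog_arm:
  increments:
    - [-0.3,0,0,0,0,0,7]
    - [0,0,-0.5,0,0,0,7]
    - [0.4,0,0,0,0,0,7]
    - [0.5,0,0,0,0,0,7]
    - [0.5,0,0,0,0,0,7]
    - [0.5,0,0,0,0,0,7]
    - [0.5,0,0,0,0,0,7]
    - [0.5,0,0,0,0,0,7]
    - [0.5,0,0,0,0,0,7]
    - [0.5,0,0,0,0,0,7]
    - [0.4,0,0,0,0,0,7]
    - [0.3,0,0,0,0,0,7]

```text
clock: 15.28
eef_pos: [526.7, -100.0, 52.4]
eef_rot: [-3.141, 0.001, -0.0]
wrist_force: [-5.9, -0.0, 5.4]
finger_gap: 69.7
```

```bash
python3 - <<'E'
from h import *
c=camera("wrist");cv2.imwrite("pics/w7.png",c["image"][:,:,::-1])
E
```

```text
(no output)
```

View pics/w7.png

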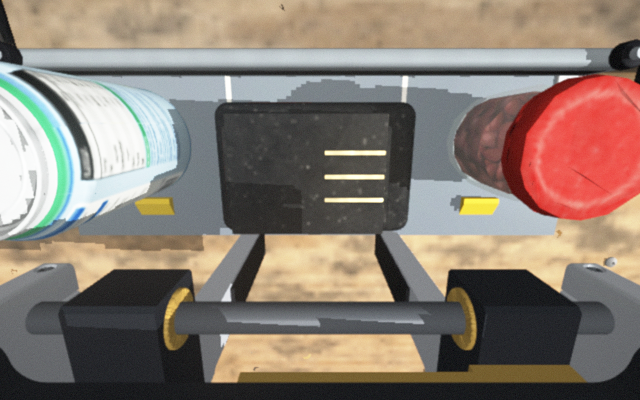

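```bash
python3 - <<'E'
from h import *
c=camera("wrist")
print(ray(c,(316,103),42),ray(c,(316,73),35),ray(c,(316,70),35),ray(c,(316,234),42))
E
```

```text
[610.70071982 -98.93194702  42.        ] [626.39104471 -98.91354606  35.        ] [627.87759638 -98.91873257  35.        ] [537.66792933 -98.67713894  42.        ]
```

jog_arm:
  increments:
    - [0.3,0,0,0,0,0,7]
    - [0.3,0,0,0,0,0,7]
    - [0.2,0,0,0,0,0,7]
    - [0.2,0,0,0,0,0,7]

```text
clock: 15.88
eef_pos: [536.8, -100.0, 52.4]
eef_rot: [-3.142, 0.0, -0.001]
wrist_force: [-3.4, -1.1, -0.0]
finger_gap: 70.2
```

jog_arm:
  increments:
    - [0.15,0,0,0,0,0,7]
    - [0.15,0,0,0,0,0,7]

```text
clock: 16.12
eef_pos: [539.8, -100.0, 52.4]
eef_rot: [3.142, -0.0, -0.001]
wrist_force: [-2.3, -0.2, -0.6]
finger_gap: 69.9
```

jog_arm:
  increments:
    - [0.1,0,0,0,0,0,7]
    - [0.1,0,0,0,0,0,7]

```text
clock: 16.38
eef_pos: [541.8, -100.0, 52.4]
eef_rot: [-3.142, 0.0, -0.001]
wrist_force: [-1.8, 0.4, -1.8]
finger_gap: 70.0
```

jog_arm:
  increments:
    - [0.1,0,0,0,0,0,7]

```text
clock: 16.5
eef_pos: [542.8, -100.0, 52.4]
eef_rot: [-3.142, -0.0, -0.001]
wrist_force: [-2.6, 0.1, -1.6]
finger_gap: 69.9
```

jog_arm:
  increments:
    - [0.1,0,0,0,0,0,7]

```text
clock: 16.62
eef_pos: [543.8, -100.0, 52.4]
eef_rot: [-3.142, -0.0, -0.001]
wrist_force: [-1.8, 0.5, -0.9]
finger_gap: 69.9
```

jog_arm:
  increments:
    - [0.05,0,0,0,0,0,7]

```text
clock: 16.75
eef_pos: [544.3, -100.0, 52.4]
eef_rot: [3.142, -0.0, -0.001]
wrist_force: [-2.8, 0.5, -1.2]
finger_gap: 70.0
```

jog_arm:
  increments:
    - [0.1,0,0,0,0,0,7]

```text
clock: 16.88
eef_pos: [544.5, -100.0, 52.3]
eef_rot: [-3.141, 0.002, -0.0]
wrist_force: [-12.7, -0.0, 4.9]
finger_gap: 69.9
```

```bash
python3 - <<'E'
from h import *
c=camera("wrist");cv2.imwrite("pics/w8.png",c["image"][:,:,::-1])
E
```

```text
(no output)
```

View pics/w8.png

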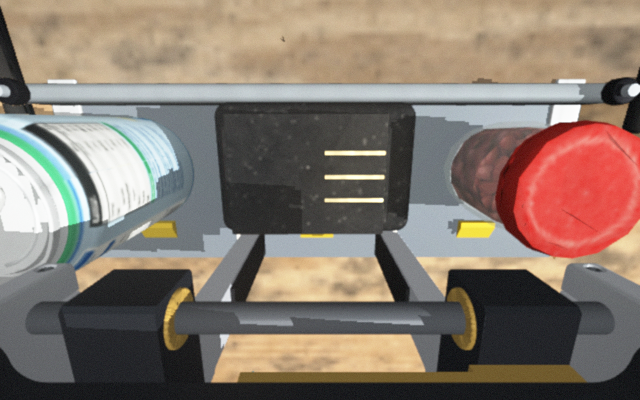

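The force jumped to 12.7 N with no further travel, so the pack is on the rail. The catch's yellow now shows behind it at (316,235). One slight extra nudge, then I back off.

jog_arm:
  increments:
    - [0.05,0,0,0,0,0,7]
    - [0,0,0,0,0,0,7]

```text
clock: 17.18
eef_pos: [544.5, -100.0, 52.3]
eef_rot: [-3.141, 0.003, -0.0]
wrist_force: [-12.0, -0.2, 5.8]
finger_gap: 70.2
```

jog_arm:
  increments:
    - [-0.3,0,0,0,0,0,7]
    - [-1,0,0,0,0,0,7]
    - [-2,0,0,0,0,0,7]
    - [-2,0,0,0,0,0,7]
    - [-2,0,0,0,0,0,7]
    - [-2,0,-1,0,0,0,7]
    - [-1,0,-3,0,0,0,7]
    - [0,0,-3,0,0,0,7]
    - [0,0,-3,0,0,0,7]
    - [0,0,0,0,0,0,7]

```text
clock: 18.42
eef_pos: [443.4, -100.2, 154.3]
eef_rot: [3.14, -0.004, -0.001]
wrist_force: [0.4, 0.3, -0.5]
finger_gap: 70.4
```

```bash
python3 - <<'E'
from h import *
c=camera("wrist");cv2.imwrite("pics/w9.png",c["image"][:,:,::-1])
cv2.imwrite("pics/w9c.png",cv2.resize(c["image"][0:200,180:460,::-1],None,fx=2.7,fy=2.7,interpolation=cv2.INTER_CUBIC))
c=camera("side");cv2.imwrite("pics/s9.png",cv2.resize(c["image"][100:260,230:430,::-1],None,fx=3.4,fy=3.4,interpolation=cv2.INTER_CUBIC))
E
```

```text
(no output)
```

View pics/w9c.png

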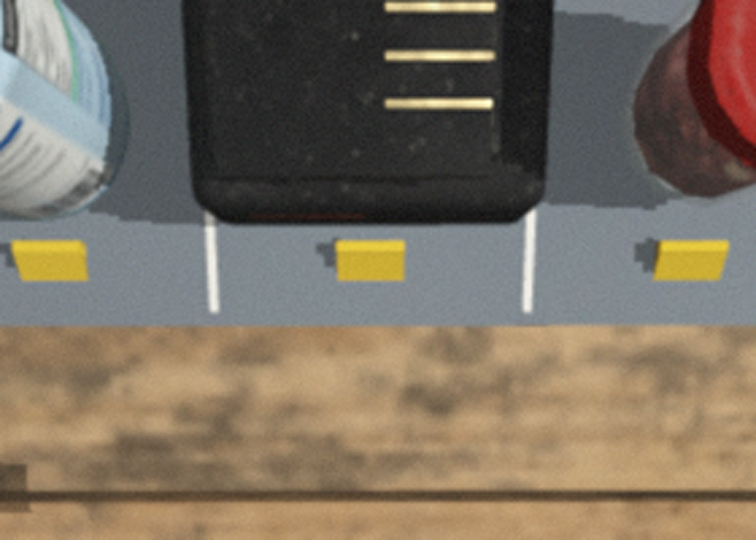

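View pics/s9.png

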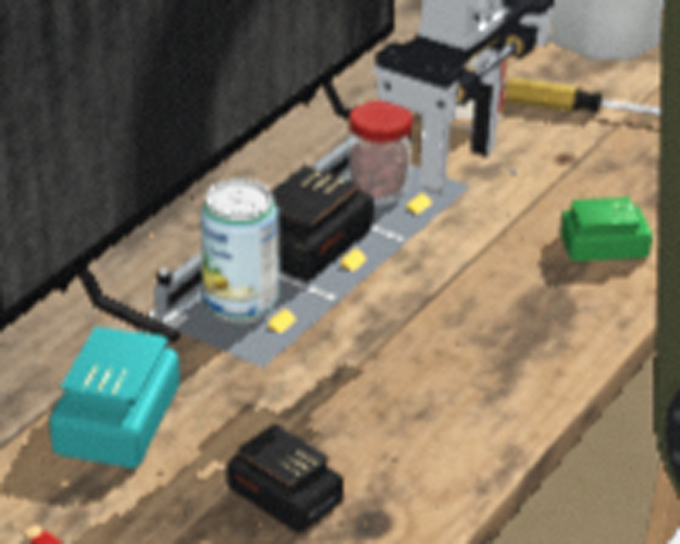

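The pack is home: centred over the catch (pack 200–545, catch at 370), with its rear edge square to the white lines. The middle catch looks raised, with the same outline and shadow as its neighbours. The can, jar and pencil show no change, and the arm is clear.

```bash
python3 - <<'E'
from h import *
c=camera("top")
for k in("screw_jar","drink_can","pencil","battery_pack"):
    for d in recognise(c,k)[:4]: print(k,round(d["conf"],2),w(c,d["centre"]).round())
print(read_state()["clock"]); print(sign_off())
E
```

```text
screw_jar 0.86 [ 586. -205.   83.]
drink_can 0.95 [578.  13. 105.]
pencil 0.71 [464. 353.  11.]
battery_pack 0.93 [588. -78.  62.]
battery_pack 0.9 [568. 197.  59.]
battery_pack 0.75 [414. 194.  47.]
battery_pack 0.53 [ 354. -269.   44.]
18.775
the job is handed in; nothing more can be done
None
```

The large black battery pack is parked in the middle bay, against the stop rail, with the yellow catch up behind it. I handed in at 18.8 s; no verdict is reported.

I gripped it lightly (8 N), slid it sideways along the bench and turned it square. Then I let go and pushed it in from behind with both fingers.

**On the rail:** the pushing force stayed at about 1–6 N until it jumped to 12–13 N with no further travel.

**Final pictures:** the pack looks square and centred on the middle catch. That catch looks the same as the two that were never pressed, shadow included. The arm is clear, with almost no force at the wrist.

**Things to leave alone:** the can, jar and pencil read within about 5 mm of where they started, which is about the detector's error.

**One disagreement:** the last top-view detection put the pack at y = -78 mm, while the bay's middle line is at about -99 mm. I put this down to the arm hiding part of the pack in that view but did not check it. I went by the close wrist pictures, which put the pack within about 2 mm of the bay's middle line.

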